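# Change the dish warmer over to its second feed with a fresh load

## Task

Change the dish warmer over from its first feed (switch leaning left, one bar) to its second (leaning right, two bars): bring the switch upright to centre off and let it rest there at least five seconds, and while it is off move the finished dish from the warmer to the small steel tray and lay every waiting dish flat on the warmer plate, side by side. Only then throw the switch fully over to the right, and after that press the reset plunger down to its stop and let it come back up. Leave the other things on the bench where they are.

Things in the scene. Friction and masses are not known exactly. Their poses are not given: they have to be found in the camera images.
- warmer_plate (a point): Centre of the upper surface of the bare dark metal plate on the white dish warmer (fixed), 36 mm above the bench. x points away from the robot, y left, z up; the warmer may be turned a little. A steel lip 4 mm thick stands 6 mm above the plate and leaves 144 (x) by 292 mm (y) inside: room for four dishes in a row along y. The finished dish stands here at the start.
- switch_pivot (a point): Pivot of the changeover switch, 72 mm above the bench on the middle of a grey control box (62 mm high, 130 mm wide in y, 152 mm deep) joined to the right (-y) end of the warmer. Frame as warmer_plate; the pivot axis runs along x. Raised marks on the box: one bar at the left (+y) position, a dot for centre off, two bars at the right (-y) position.
- switch_grip (a point): Centre of the changeover switch's black cross grip: a cylinder 22 mm in diameter and 50 mm long lying along the pivot axis (x), 70 mm from the pivot on a 10 mm steel rod. It can be pinched from above across its 22 mm (fingers closing along y).
- switch (a joint): Changeover switch angle, rad: -0.5 = leaning left against its stop (one bar, first feed), 0 = upright (off), +0.5 = leaning right (-y) against its stop (two bars, second feed). It stays wherever it is left (no detent); about 2 to 3 N at the grip moves it.
- plunger_top (a point): Centre of the top face of the black mushroom head (36 mm diameter) of the spring reset plunger on the front of the control box, in front of the switch (70 mm nearer the robot); 100 mm above the bench when up. It moves straight down.
- plunger (a joint): Reset plunger travel, m: 0 = up, 0.012 = pressed down to its stop. The spring takes about 3 N to start and 9 N at the stop, and brings the head back up when let go.
- tray_in (a point): Small square steel tray fixed on the bench, 140 x 140 mm outside, lip 4 mm thick and 8 mm above the bench; this point is the centre of its inner floor, 3 mm above the bench; x and y along its sides, z up.
- dish_old_center (a point): The finished dish, which stands on the warmer plate at the start: clear round petri dish with a pale filling, 63 mm diameter (60 mm between the fingers), 16 mm high, about 20 g, lying flat on its base; this point is its centre, half-way up (8 mm above its base), z up.
- dish_a_center (a point): A waiting dish, lying on the bench to the left of the warmer at the start (two or three of the four waiting dishes are present): clear round petri dish with a pale filling, 63 mm diameter (60 mm between the fingers), 16 mm high, about 20 g, lying flat on its base; this point is its centre, half-way up (8 mm above its base), z up.
- dish_b_center (a point): A waiting dish, lying on the bench to the left of the warmer at the start (two or three of the four waiting dishes are present): clear round petri dish with a pale filling, 63 mm diameter (60 mm between the fingers), 16 mm high, about 20 g, lying flat on its base; this point is its centre, half-way up (8 mm above its base), z up.
- dish_c_center (a point): A waiting dish, lying on the bench to the left of the warmer at the start (two or three of the four waiting dishes are present): clear round petri dish with a pale filling, 63 mm diameter (60 mm between the fingers), 16 mm high, about 20 g, lying flat on its base; this point is its centre, half-way up (8 mm above its base), z up.
- dish_d_center (a point): A waiting dish, lying on the bench to the left of the warmer at the start (two or three of the four waiting dishes are present): clear round petri dish with a pale filling, 63 mm diameter (60 mm between the fingers), 16 mm high, about 20 g, lying flat on its base; this point is its centre, half-way up (8 mm above its base), z up.
- lab_timer: Bystander: square white timer, 66 x 66 x 19 mm, right of the warmer; origin under its centre.
- marker_pen: Bystander: marker pen, 135 mm long, 17 mm thick, near the front edge on the right; origin under its centre.
- dropper_bottle_1: Bystander: small dropper bottle, 24 mm diameter, 68 mm high, standing behind the waiting dishes; origin under its centre.
- dropper_bottle_2: Bystander: small dropper bottle, 24 mm diameter, 68 mm high, standing behind the steel tray; origin under its centre.
- forceps: Bystander: steel forceps, 126 mm long, 8 mm high, lying at the front edge left of the steel tray; origin under their centre.

How it is judged:
By the outcome, as a careful person would: the job done as asked, in the order asked, and still so for the second after the job is handed in, with the robot touching nothing.
Of dish_a, dish_b, dish_c, dish_d only 2 to 3 are there at a start; the rules pass over those that are not, and their reading is None.
At some moment in a run one of dish_a, dish_b, dish_c, dish_d may be knocked a few centimetres aside while the robot is not near it.
Once in a run the grip may slacken for a moment while it holds something.
It also fails if it takes over 184 s, if anything falls off the work surface, if the arm or the gripper's body presses on something with over 40 N, if the wrist force passes 120 N, or if a joint passes its speed limit or range.

## Robot

A 6-joint arm with a two-finger parallel gripper is mounted at the origin on a cart in front of the work surface, level with it; the furniture and walls round the work are solid. World frame = base frame: x ahead of the robot, y to its left, z up, the work surface at z = 0. Lengths are in m, angles in rad, forces in N, time in s.
With the tool pointing down it reaches from about 0.425 to 0.95 m from the base axis. Payload 3.5 kg.
Tool frame: the origin (TCP) lies midway between the tips of the shut fingers; the grasp point (between the pads) lies 19 mm behind it; z points along the fingers, x is the direction in which the jaws open and shut, and the axes are right-handed (so a half turn about z gives the same grasp; the last joint's range is limited). The gripper opens to 85 mm and grips with 20 to 120 N. Pads are 22 mm wide; open, the fingers measure 114 mm over their backs; the gripper's body (76 mm by 85 mm) begins 54 mm behind the grasp point. The pads swing forward as they close: fully open they stand 13 mm farther back than shut.
Start: joints at [1.195, 0.286, 1.577, -0, 1.279, -0.15], TCP at [0.151, 0.658, 0.231] pointing down, gripper open.
Joint ranges: [-2.77, 2.77], [-0.9, 2.22], [0.21, 2.48], [-1.53, 4.67], [0.24, 2.81], [-2.84, 2.84]. Speed limits (rad/s): [2.79, 2.79, 3.14, 3.14, 3.14, 3.14].

## Interface

Orientations are given as a unit quaternion [x, y, z, w].
In Python, from plant import readout, optics, ctrl gives the robot as it stands. The module is installed in compiled form; this text tells all that it offers.
- The arm moves only by the shell command python3 -m crank 'ROWS' [OPENING] [FORCE]. ROWS is text: rows parted by semicolons, each of 6 numbers parted by spaces: the shift along the tool's x, y, z in mm, then the turn, a rotation vector about the tool's x, y, z in rad. In form: dx dy dz ax ay az; .... A call has 1 to 5 rows; each row shifts and turns the commanded pose from where the row before left it, along the tool's axes as they then stand; what a row does not reach is not made up. A row lasts 1/8 s, in which the tool goes at most 62.5 mm and 10.7 degrees, less where a joint would pass 70% of its speed; a pose out of reach is approached as far as the arm can. A call is refused whole if a number of a shift passes 62.5 or a number of a turn 0.188, either way. A call with a gripper value outside its range is refused whole. OPENING is the opening, from -1 (shut) to 1 (fully open), set as the call begins (- or left out, the last holds). The fingers move at their own pace and stop on an object; FORCE is the grip in N (left out, the last holds). Time passes only in rows, so rows that do not move let the fingers close. It gives the time, the measured TCP pose, the force and the opening at its end, in the units of the state.
- readout.get_state(): the state, without advancing time (a new reading comes with each control period).
- optics.read_camera(name): name is "scene" or "top" or "wrist"; returns the picture (480x640x3 uint8, red, green, blue); there is no depth.
- optics.calibration(name): a dict with "mtx" (3x3 intrinsics, pixels), "rvec" (rotation vector, rad) and "tvec" (3), from world to camera coordinates, as OpenCV has them; the wrist camera has in their place "tool_from_camera" (4x4, takes a point from camera to tool coordinates, whose origin is the TCP and whose axes are the tool frame's). Camera axes: x right, y down, z forward; pixel columns grow to the right and rows downward; lengths in m; the calibration is good to about 2 mm. A picture is of the moment at which its call begins: read the wrist's pose just before it. calibration takes no time and is no camera call.
- ctrl.sign_off(): hands the job in, once; it reports no verdict.
Trained networks look in the newest picture that a camera, given by its name, has taken for a name from the list of things; names that differ only in an ending like _2 or _b are one class to them, and where a whole thing is asked for, a point or a joint stands for the part that bears it (a point fixed in the world has none). Each returns a list of dicts, best first, with "p" (0 to 1); they miss things now and then, are a little off and sometimes report something else, mostly with a low value. They report only what shows in the picture. A call takes as long as a camera call.
- optics.recognise(camera, thing): "xy" ([column, row] as shares, 0 to 1, of the picture: columns of its width, rows of its height, amid what is visible of it).
The state is a dict: "time": time; "qpos": joint angles; "dq": joint speeds; "joint_efforts": joint torques, N m; "eef_pos": TCP position; "tcp_rot": TCP orientation; "contact_force": force on the tool from outside, world axes, zero at the start; "wrist_torque": the same for the moment, N m; "opening": opening from 0.0 (shut) to 1.0 (fully open).
Only numpy, scipy, OpenCV 4.12 (cv2) and the standard library are available. Lean on these libraries where they do the work, as an engineer would, in place of code of your own. Each camera call takes 0.05 s, during which the arm holds its last target.

## Working session

There is one attempt and no reset: what is moved stays moved. The work goes in short steps, Python scripts to look and compute and a shell command to move; the robot and the scene stay as the last step left them, time stands still between calls to the robot, and variables do not carry over. Pictures are saved under pics/ and viewed, and the job is handed in when it is done.

```bash
mkdir -p pics; ls; cat > h.py <<'E'
import numpy as np, cv2
from scipy.spatial.transform import Rotation as R
from plant import readout, optics, ctrl
def snap(cam,fn=None):
    s=readout.get_state(); im=optics.read_camera(cam)
    if fn: cv2.imwrite('pics/'+fn,im[:,:,::-1])
    return s,im
def cammodel(cam,s=None):
    c=optics.calibration(cam); K=np.array(c['mtx'])
    if cam=='wrist':
        T=np.eye(4);T[:3,:3]=R.from_quat(s['tcp_rot']).as_matrix();T[:3,3]=s['eef_pos']
        M=T@np.array(c['tool_from_camera']); return K,M[:3,:3],M[:3,3]
    Rm=cv2.Rodrigues(np.array(c['rvec'],float))[0]; t=np.array(c['tvec'],float).ravel()
    return K,Rm.T,-Rm.T@t
def back(cam,uv,z,s=None):
    K,Rw,o=cammodel(cam,s); d=Rw@np.linalg.inv(K)@np.array([uv[0],uv[1],1.]); return o+d*(z-o[2])/d[2]
def proj(cam,p,s=None):
    K,Rw,o=cammodel(cam,s); q=K@(Rw.T@(np.array(p)-o)); return q[:2]/q[2]
def rec(cam,thing,z,s=None,n=6,pmin=0.15):
    out=[]
    for d in optics.recognise(cam,thing)[:n]:
        if d['p']<pmin: continue
        uv=np.array(d['xy'])*[640,480]; out.append((round(d['p'],2),uv.round(1).tolist(),back(cam,uv,z,s).round(4).tolist()))
    return out
def togo(target,s=None,yaw=None):
    s=s or readout.get_state(); Rt=R.from_quat(s['tcp_rot']).as_matrix()
    return (Rt.T@(np.array(target)-s['eef_pos'])*1000).round(1)
def st():
    s=readout.get_state(); Rt=R.from_quat(s['tcp_rot']).as_matrix()
    print('t',round(s['time'],2),'pos',np.round(s['eef_pos'],4),'xaxis',Rt[:,0].round(3),'z',Rt[:,2].round(3),'F',np.round(s['contact_force'],1),'op',round(s['opening'],3)); return s
E
python3 - <<'E'
from h import *
s=st()
for c in ['scene','top','wrist']:
    s,_=snap(c,c+'0.png')
    print(c, cammodel(c,s)[2].round(3))
for n,z in [('warmer_plate',.036),('switch_pivot',.072),('switch_grip',.13),('plunger_top',.1),('tray_in',.003),('dish_a_center',.008),('lab_timer',.01),('marker_pen',.01),('dropper_bottle_1',.034),('forceps',.004)]:
    for c in ['top','scene']:
        print(n,c,rec(c,n,z))
E
```

```text
pics
t 0.0 pos [0.1509 0.6573 0.2299] xaxis [ 0.224  0.975 -0.002] z [-0.001 -0.002 -1.   ] F [ 0.  -0.6 -0.1] op 1.002
scene [-0.073 -0.945  1.291]
top [ 0.328 -0.039  1.721]
wrist [0.084 0.674 0.372]
warmer_plate top [(0.6, [392.2, 247.5], [0.477, -0.2489, 0.036])]
warmer_plate scene [(0.64, [357.3, 328.2], [0.4813, -0.2803, 0.036])]
switch_pivot top [(0.91, [390.4, 242.8], [0.4882, -0.2394, 0.072])]
switch_pivot scene [(0.97, [359.2, 325.8], [0.4737, -0.2959, 0.072]), (0.6, [389.1, 326.4], [0.5388, -0.3373, 0.072])]
switch_grip top [(0.7, [432.7, 230.7], [0.5166, -0.3572, 0.13])]
switch_grip scene [(0.86, [388.7, 326.4], [0.5088, -0.3656, 0.13])]
plunger_top top [(0.64, [442.0, 254.9], [0.4473, -0.3882, 0.1]), (0.57, [391.3, 247.0], [0.4728, -0.2383, 0.1])]
plunger_top scene []
tray_in top [(0.67, [210.5, 251.1], [0.4763, 0.3228, 0.003])]
tray_in scene [(0.95, [252.4, 203.9], [0.4767, 0.3203, 0.003])]
dish_a_center top [(0.65, [284.1, 265.1], [0.4284, 0.089, 0.008])]
dish_a_center scene [(0.66, [277.9, 257.2], [0.4335, 0.0688, 0.008])]
lab_timer top [(0.56, [481.3, 224.1], [0.5495, -0.5348, 0.01])]
lab_timer scene [(0.66, [441.1, 398.9], [0.5517, -0.5449, 0.01])]
marker_pen top [(0.54, [483.9, 265.7], [0.4183, -0.5371, 0.01])]
marker_pen scene [(0.7, [396.6, 422.2], [0.4214, -0.5366, 0.01])]
dropper_bottle_1 top [(0.58, [197.5, 210.5], [0.6022, 0.3584, 0.034]), (0.56, [264.3, 212.5], [0.5928, 0.1482, 0.034])]
dropper_bottle_1 scene [(0.52, [312.2, 217.7], [0.5957, 0.1377, 0.034])]
forceps top []
forceps scene [(0.3, [389.4, 326.4], [0.5736, -0.3037, 0.004])]
```

View pics/top0.png

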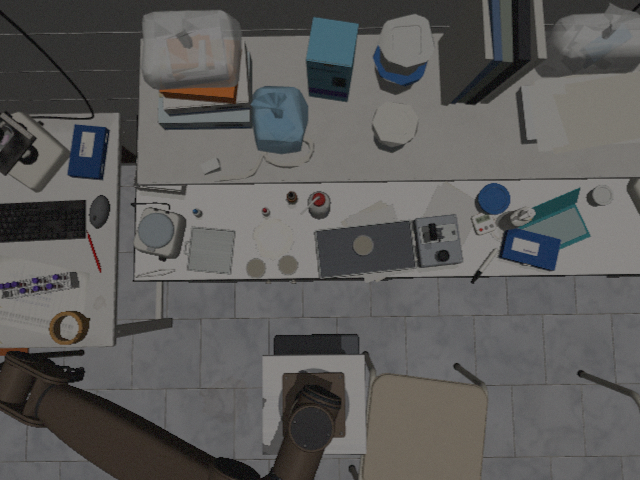

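View pics/scene0.png

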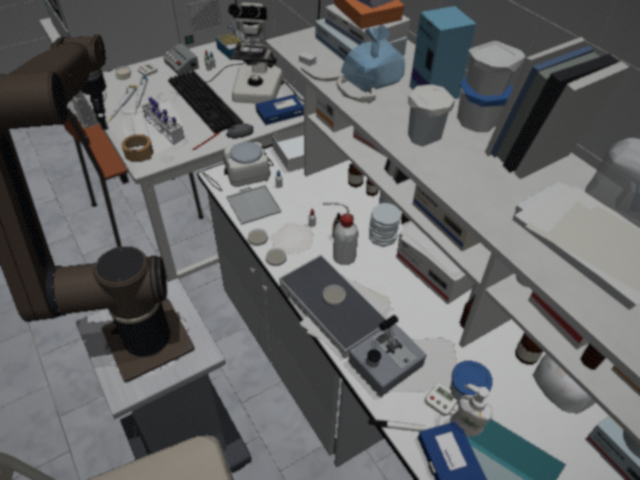

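```bash
python3 - <<'E'
import cv2
im=cv2.imread('pics/top0.png'); c=im[190:290,180:500]; cv2.imwrite('pics/top0c.png',cv2.resize(c,(800,250),interpolation=cv2.INTER_CUBIC))
c=im[195:280,250:470]; cv2.imwrite('pics/top0d.png',cv2.resize(c,None,fx=3.6,fy=3.6,interpolation=cv2.INTER_CUBIC))
E
```

```text
(no output)
```

View pics/top0d.png

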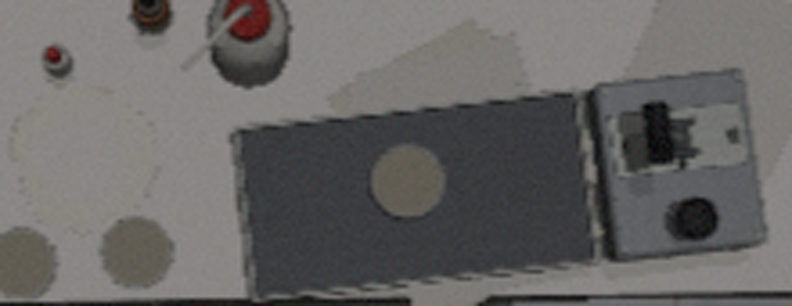

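```bash
python3 - <<'E'
from h import *
im=cv2.imread('pics/top0.png'); g=cv2.cvtColor(im,cv2.COLOR_BGR2HSV)
b=im.astype(int).mean(2)
m=np.zeros(b.shape,np.uint8); m[205:282,310:420]=(b[205:282,310:420]<85)*255
m=cv2.morphologyEx(m,cv2.MORPH_CLOSE,np.ones((3,3)))
cs,_=cv2.findContours(m,cv2.RETR_EXTERNAL,2)
c=max(cs,key=cv2.contourArea); r=cv2.minAreaRect(c); print(r)
P=np.array([back('top',p,.036) for p in cv2.boxPoints(r)]); print(P.round(4), P.mean(0).round(4))
hull=cv2.convexHull(c); 
W=np.array([back('top',p[0],.036)[:2] for p in hull],np.float32); rr=cv2.minAreaRect(W); print(rr)
for uv,z in [((407/3.6+250,181/3.6+195),.052),((137/3.6+250,252/3.6+195),.016),((22/3.6+250,264/3.6+195),.016),((693/3.6+250,217/3.6+195),.1),((657/3.6+250,132/3.6+195),.133)]:
    print(uv,z,back('top',uv,z).round(4))
for n,z in [('dish_old_center',.044),('dish_old_center',.008)]:
  for c in ['top','scene']:
    optics.read_camera(c); print(rec(c,n,z,pmin=.05))
E
```

```text
((364.838134765625, 252.14830017089844), (54.789390563964844, 116.1003189086914), 82.7249984741211)
[[ 0.5282  0.0249  0.036 ]
 [ 0.5693 -0.3347  0.036 ]
 [ 0.3998 -0.3505  0.036 ]
 [ 0.3592  0.0051  0.036 ]] [ 0.4641 -0.1638  0.036 ]
((0.46423959732055664, -0.16475065052509308), (0.17014873027801514, 0.3614511489868164), 6.522968292236328)
(363.05555555555554, 245.27777777777777) 0.052 [ 0.4836 -0.1577  0.052 ]
(288.05555555555554, 265.0) 0.016 [0.4281 0.0759 0.016 ]
(256.1111111111111, 268.3333333333333) 0.016 [0.419  0.1762 0.016 ]
(442.5, 255.27777777777777) 0.1 [ 0.4461 -0.3897  0.1   ]
(432.5, 231.66666666666666) 0.133 [ 0.5133 -0.3559  0.133 ]
[(0.63, [361.0, 244.3], [0.4874, -0.152, 0.044]), (0.17, [441.4, 253.7], [0.4551, -0.3986, 0.044])]
[(0.83, [332.4, 294.1], [0.4825, -0.1559, 0.044])]
[]
[(0.87, [333.7, 295.8], [0.4983, -0.1402, 0.008])]
```

```bash
python3 - <<'E'
from h import *
C=np.array([[238,132],[577,97],[595,262],[252,297]])/3.6+[250,195]
P=np.array([back('top',p,.036) for p in C]); print(P.round(4),P.mean(0).round(4))
for i in range(4):
    d=P[(i+1)%4]-P[i]; print(np.linalg.norm(d).round(4), np.degrees(np.arctan2(d[1],d[0])).round(2))
B=np.array([[597,88],[741,70],[765,240],[614,260]])/3.6+[250,195]
Q=np.array([back('top',p,.062) for p in B]); print(Q.round(4),Q.mean(0).round(4))
E
```

```text
[[ 0.5297 -0.0136  0.036 ]
 [ 0.5561 -0.3073  0.036 ]
 [ 0.4132 -0.3183  0.036 ]
 [ 0.387  -0.0239  0.036 ]] [ 0.4715 -0.1657  0.036 ]
0.2949 -84.87
0.1433 -175.59
0.2956 95.08
0.143 4.13
[[ 0.5601 -0.3204  0.062 ]
 [ 0.5738 -0.4433  0.062 ]
 [ 0.4286 -0.4577  0.062 ]
 [ 0.4134 -0.33    0.062 ]] [ 0.4939 -0.3879  0.062 ]
```

```bash
python3 -m crank '0 0 -10 0 0 -0.155; 0 0 -10 0 0 -0.155;0 0 0 0 0 0' && python3 - <<'E'
from h import *
s=st(); Rt=R.from_quat(s['tcp_rot']).as_matrix()
for a,b in [((.151,.657,.25),(.47,.35,.25)),((.47,.35,.25),(.5,0,.25)),((.5,0,.25),(.51,-.37,.25))]:
    print((Rt.T@(np.array(b)-a)*1000).round(0))
E
```

```text
time: 1.92
eef_pos: [0.1513, 0.6584, 0.2525]
tcp_rot: [0.677, 0.736, 0.001, -0.0]
contact_force: [0.2, 0.4, 0.5]
opening: 0.999
t 1.93 pos [0.1513 0.6584 0.2525] xaxis [-0.082  0.997  0.002] z [ 0.001  0.002 -1.   ] F [0.2 0.4 0.5] op 0.999
[-332.  293.   -0.]
[-351.    1.   -1.]
[-370.  -20.   -1.]
```

```bash
python3 -m crank '-47 42 0 0 0 0;-47 42 0 0 0 0;-47 42 0 0 0 0;-47 42 0 0 0 0;-47 42 0 0 0 0' && python3 -m crank '-47 42 0 0 0 0;-47 42 0 0 0 0;-50 0 0 0 0 0;-50 0 0 0 0 0;-50 0 0 0 0 0' && python3 -m crank '-50 0 0 0 0 0;-50 0 0 0 0 0;-50 0 0 0 0 0;-50 0 0 0 0 0;-50 -3 0 0 0 0'; python3 -c "
from h import *
st(); print(togo((.49,-.35,.25)))"
```

```text
time: 2.55
eef_pos: [0.3792, 0.4415, 0.2509]
tcp_rot: [0.678, 0.735, -0.0, -0.0]
contact_force: [1.5, 0.9, -0.0]
opening: 0.999
time: 3.18
eef_pos: [0.4815, 0.2061, 0.2507]
tcp_rot: [0.678, 0.735, -0.0, -0.0]
contact_force: [0.3, 0.4, -0.1]
opening: 1.0
time: 3.8
eef_pos: [0.4994, -0.0431, 0.251]
tcp_rot: [0.678, 0.735, 0.0, -0.0]
contact_force: [1.3, 1.4, 0.3]
opening: 0.998
t 3.8 pos [ 0.4994 -0.0431  0.251 ] xaxis [-0.081  0.997  0.   ] z [ 0.  0. -1.] F [1.3 1.4 0.3] op 0.998
[-305.1  -34.3    1. ]
```

```bash
python3 -m crank '-45 -6 0 0 0 0;-45 -6 0 0 0 0;-30 -4 0 0 0 0;0 0 0 0 0 0' && python3 -c "
from h import *
st(); snap('wrist','w1.png')"; python3 -m crank '-45 -4 0 0 0 0;-45 -4 0 0 0 0;-45 -4 0 0 0 0;-40 0 0 0 0 0;0 0 0 0 0 0' && python3 -c "
from h import *
s=st(); snap('wrist','w2.png')
for n,z in [('switch_pivot',.072),('switch_grip',.133),('plunger_top',.1)]:
  print(n,rec('wrist',n,z,s))"
```

```text
time: 4.3
eef_pos: [0.4934, -0.1641, 0.2508]
tcp_rot: [0.679, 0.734, -0.0, -0.0]
contact_force: [-0.1, 0.5, -0.1]
opening: 0.997
t 4.3 pos [ 0.4934 -0.1641  0.2508] xaxis [-0.078  0.997  0.   ] z [-0.001  0.    -1.   ] F [-0.1  0.5 -0.1] op 0.997
time: 4.97
eef_pos: [0.4967, -0.3387, 0.2508]
tcp_rot: [0.678, 0.735, 0.0, -0.0]
contact_force: [-0.2, 0.2, -0.1]
opening: 0.999
t 4.97 pos [ 0.4967 -0.3387  0.2508] xaxis [-0.081  0.997  0.001] z [-0.     0.001 -1.   ] F [-0.2  0.2 -0.1] op 0.999
switch_pivot [(0.89, [404.7, 186.2], [0.472, -0.2689, 0.072])]
switch_grip [(0.91, [290.4, 240.2], [0.5083, -0.3582, 0.133])]
plunger_top [(0.86, [254.2, 143.5], [0.4456, -0.3915, 0.1])]
```

View pics/w1.png

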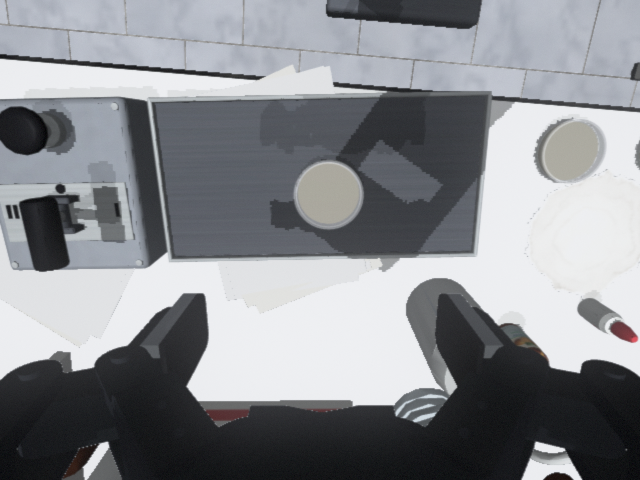

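View pics/w2.png

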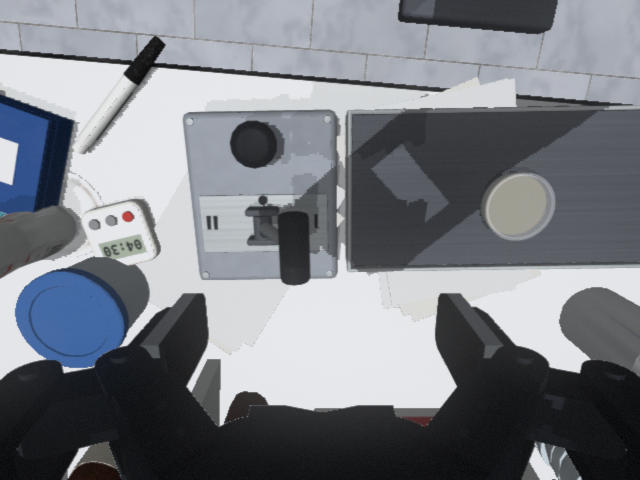

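```bash
python3 - <<'E'
from h import *
s=readout.get_state(); s1=dict(s); s1['eef_pos']=[0.4934,-0.1641,0.2508]; s1['tcp_rot']=[0.679,0.734,0,0]
P=np.array([back('wrist',p,.042,s1) for p in [(490,94),(475,255),(171,259),(153,100)]]);print(P.round(4),P.mean(0).round(4))
for i in range(4):
    d=P[(i+1)%4]-P[i]; print(np.linalg.norm(d).round(4), np.degrees(np.arctan2(d[1],d[0])).round(2))
print('old',back('wrist',(328,195),.052,s1).round(4),'dish near',back('wrist',(571,150),.016,s1).round(4))
print('grip w2',back('wrist',(294,247),.138,s).round(4),'dot/pivot',back('wrist',(263,226),.072,s).round(4),'plg',back('wrist',(253,144),.1,s).round(4))
print(togo((.5125,-.3575,.18)))
E
```

```text
[[ 0.3881 -0.025   0.042 ]
 [ 0.5341 -0.0108  0.042 ]
 [ 0.5609 -0.3036  0.042 ]
 [ 0.4155 -0.315   0.042 ]] [ 0.4747 -0.1636  0.042 ]
0.1466 5.57
0.294 -84.76
0.1458 -175.5
0.2913 95.4
old [ 0.4849 -0.1574  0.052 ] dish near [0.4296 0.0732 0.016 ]
grip w2 [ 0.5119 -0.3525  0.138 ] dot/pivot [ 0.5166 -0.3835  0.072 ] plg [ 0.4464 -0.39    0.1   ]
[-22.8  13.8  71.1]
```

```bash
python3 -m crank '-10 7 20 0 0 0;-10 7 25 0 0 0;0 0 25 0 0 0;0 0 0 0 0 0' && python3 -m crank '0 0 30 0 0 0;0 0 25 0 0 0;0 0 10 0 0 0;0 0 0 0 0 0' 1 20 && python3 -c "
from h import *
s=st(); snap('wrist','w3.png')"
```

```text
time: 5.68
eef_pos: [0.5113, -0.3541, 0.1788]
tcp_rot: [0.676, 0.737, 0.0, -0.003]
contact_force: [-0.0, -0.2, 0.4]
opening: 1.0
time: 6.18
eef_pos: [0.5125, -0.3563, 0.1169]
tcp_rot: [0.677, 0.736, 0.0, 0.0]
contact_force: [-0.1, 0.3, 0.8]
opening: 1.0
t 6.17 pos [ 0.5125 -0.3563  0.1169] xaxis [-0.085  0.996 -0.   ] z [ 0. -0. -1.] F [-0.1  0.3  0.8] op 1.0
```

View pics/w3.png

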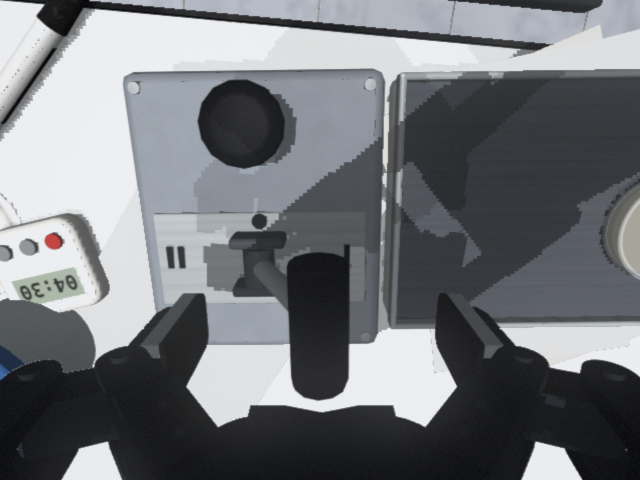

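```bash
python3 -m crank '0 0 3 0 0 0;0 0 0 0 0 0;0 0 0 0 0 0;0 0 0 0 0 0;0 0 0 0 0 0' -1 30 && python3 -m crank '0 0 0 0 0 0;0 0 0 0 0 0;0 0 0 0 0 0'; python3 -c "
from h import *
s=st(); snap('wrist','w4.png')"
```

```text
time: 6.85
eef_pos: [0.5127, -0.359, 0.1161]
tcp_rot: [0.676, 0.737, -0.002, 0.003]
contact_force: [-2.8, -1.0, 7.0]
opening: 0.262
time: 7.22
eef_pos: [0.5127, -0.359, 0.1161]
tcp_rot: [0.676, 0.737, -0.002, 0.003]
contact_force: [-2.7, -2.3, 6.6]
opening: 0.265
t 7.22 pos [ 0.5127 -0.359   0.1161] xaxis [-0.085  0.996 -0.006] z [ 0.002 -0.006 -1.   ] F [-2.7 -2.3  6.6] op 0.265
```

View pics/w4.png

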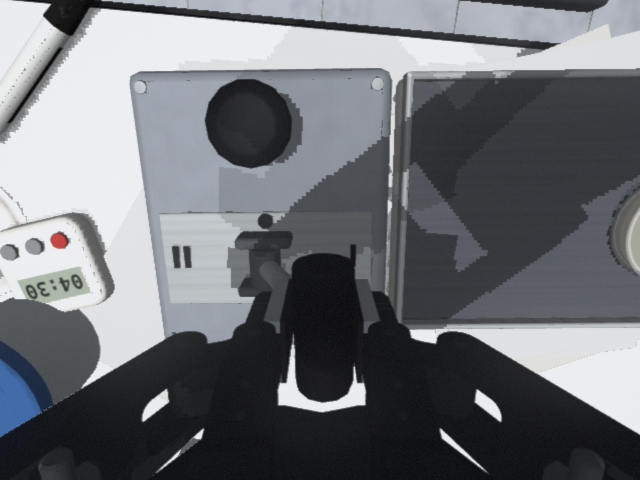

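```bash
python3 - <<'E'
from h import *
s=readout.get_state()
Y=np.array([-np.sin(.09),np.cos(.09)]); X=np.array([Y[1],-Y[0]])
ref=np.array(s['eef_pos'][:2])
def l(uv,z):
    p=back('wrist',uv,z,s); d=p[:2]-ref; return p.round(4),(d@X*1000).round(1),(d@Y*1000).round(1)
for n,uv,z in [('boxL',(134,75),.062),('boxR',(388,72),.062),('dot',(265,221),.064),('bars2',(181,256),.064),('bar1',(353,256),.064),('hub front',(264,240),.072),('plunger',(249,122),.1),('grip front top',(322,262),.145),('grip back',(322,392),.145)]:
    print(n,*l(uv,z))
for q in [(0.5127,-.359,.135)]: print(proj('wrist',q,s))
E
```

```text
boxL [ 0.4292 -0.4549  0.062 ] -91.8 -87.9
boxR [ 0.4177 -0.3343  0.062 ] -92.4 33.2
dot [ 0.4951 -0.389   0.064 ] -20.3 -28.2
bars2 [ 0.5183 -0.433   0.064 ] -1.1 -74.2
bar1 [ 0.5103 -0.3412  0.064 ] -0.8 18.0
hub front [ 0.503 -0.388  0.072] -12.3 -27.9
plunger [ 0.4458 -0.3922  0.1   ] -69.7 -27.0
grip front top [ 0.4855 -0.3596  0.145 ] -27.1 1.9
grip back [ 0.5333 -0.3555  0.145 ] 20.8 1.7
[317.20022138 323.76603233]
```

```bash
python3 -m crank '-6 0 -2.5 0 0 0;-6 0 -2.5 0 0 0;-6 0 -1.5 0 0 0;-6 0 -1 0 0 0;0 0 0 0 0 0' && python3 -m crank '-5 0 -0.5 0 0 0;-1.5 0 0 0 0 0;0 0 0 0 0 0;0 0 0 0 0 0;0 0 0 0 0 0'; python3 -c "
from h import *
s=st(); snap('wrist','w5.png')"
```

```text
time: 7.9
eef_pos: [0.5145, -0.378, 0.1223]
tcp_rot: [0.677, 0.736, 0.002, -0.003]
contact_force: [-1.3, 7.6, 7.6]
opening: 0.247
time: 8.52
eef_pos: [0.5151, -0.3842, 0.1227]
tcp_rot: [0.677, 0.736, 0.002, -0.003]
contact_force: [-0.8, 7.3, 7.9]
opening: 0.248
t 8.53 pos [ 0.5151 -0.3842  0.1227] xaxis [-0.084  0.996  0.007] z [-0.001  0.007 -1.   ] F [-0.8  7.3  7.9] op 0.248
```

View pics/w5.png

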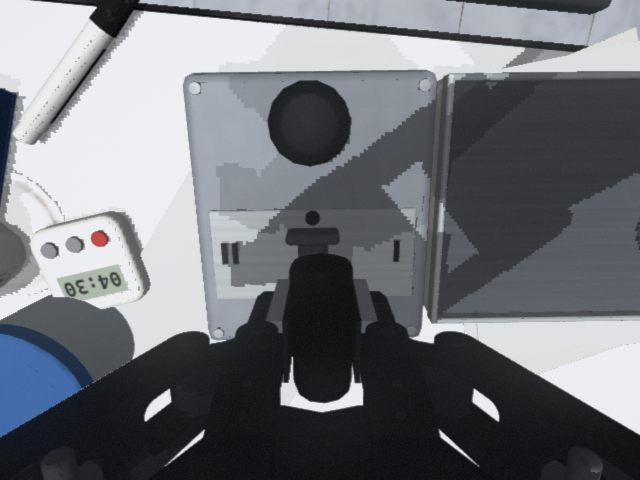

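```bash
python3 -m crank '-3 0 -2 0 0 0;-1 0 -1 0 0 0;0 0 0 0 0 0;0 0 0 0 0 0' && python3 -c "
from h import *
s=st(); s,im=snap('wrist','w6.png'); cv2.imwrite('pics/w6c.png',cv2.resize(im[60:420,180:460,::-1],None,fx=1.6,fy=1.6))"
```

```text
time: 9.07
eef_pos: [0.5153, -0.3871, 0.1233]
tcp_rot: [0.677, 0.736, 0.003, -0.004]
contact_force: [2.0, 7.1, 1.0]
opening: 0.246
t 9.07 pos [ 0.5153 -0.3871  0.1233] xaxis [-0.084  0.996  0.009] z [-0.001  0.009 -1.   ] F [2.  7.1 1. ] op 0.246
```

View pics/w6c.png

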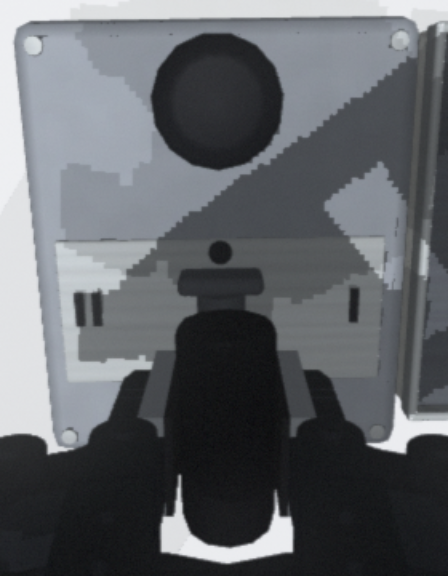

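```bash
python3 -m crank '0 0 0 0 0 0;0 0 0 0 0 0;0 0 -5 0 0 0;0 0 -30 0 0 0;0 0 -30 0 0 0' 1 && python3 -m crank '0 0 -30 0 0 0;0 -20 -10 0 0 0;0 -20 0 0 0 0;0 0 0 0 0 0' && python3 -c "
from h import *
s=st(); s,im=snap('wrist','w7.png'); cv2.imwrite('pics/w7c.png',cv2.resize(im[100:400,180:460,::-1],None,fx=2,fy=2))"
```

```text
time: 9.75
eef_pos: [0.5149, -0.3913, 0.1902]
tcp_rot: [0.677, 0.736, -0.0, -0.0]
contact_force: [0.5, 0.2, 1.3]
opening: 1.0
time: 10.25
eef_pos: [0.4738, -0.3944, 0.2287]
tcp_rot: [0.677, 0.736, 0.0, -0.001]
contact_force: [-0.7, -0.3, -0.3]
opening: 1.002
t 10.25 pos [ 0.4738 -0.3944  0.2287] xaxis [-0.082  0.997  0.001] z [-0.001  0.001 -1.   ] F [-0.7 -0.3 -0.3] op 1.002
```

View pics/w7c.png

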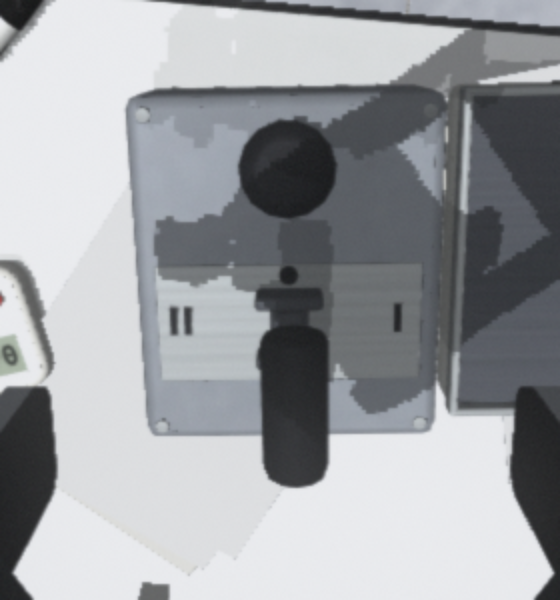

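```bash
python3 -c "
from h import *
s=st(); print(togo((.4845,-.157,.12),s))"
```

```text
t 10.3 pos [ 0.4744 -0.3943  0.2285] xaxis [-0.083  0.997  0.001] z [-0.001  0.001 -1.   ] F [ 0.1 -1.5 -0.4] op 0.993
[235.5  29.8 108.7]
```

```bash
python3 -m crank '48 6 0 0 0 0;48 6 0 0 0 0;48 6 20 0 0 0;48 6 40 0 0 0;43.5 6 40 0 0 0' && python3 -m crank '0 0 8 0 0 0;0 0 0 0 0 0;0 0 0 0 0 0' - 35 && python3 -c "
from h import *
s=st(); snap('wrist','w8.png')
print(rec('wrist','dish_old_center',.044,s)); print(togo((.4845,-.157,.035),s))"
```

```text
time: 10.92
eef_pos: [0.4854, -0.1555, 0.1282]
tcp_rot: [0.677, 0.736, 0.0, 0.0]
contact_force: [0.6, -0.0, -0.1]
opening: 0.999
time: 11.3
eef_pos: [0.4865, -0.1589, 0.1229]
tcp_rot: [0.677, 0.736, 0.0, 0.001]
contact_force: [-0.4, 0.6, -0.1]
opening: 1.001
t 11.3 pos [ 0.4865 -0.1589  0.1229] xaxis [-0.083  0.997 -0.002] z [ 0.002 -0.002 -1.   ] F [-0.4  0.6 -0.1] op 1.001
[(0.69, [322.5, 243.6], [0.487, -0.1569, 0.044])]
[ 2.2 -2.1 87.9]
```

View pics/w8.png

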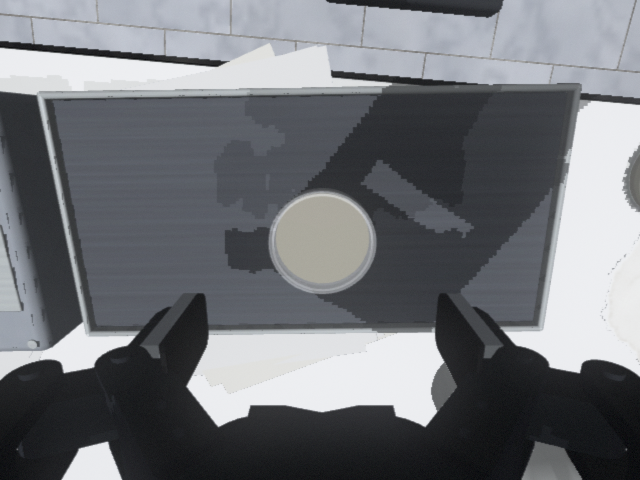

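```bash
python3 -m crank '1.5 0 40 0 0 0;0 0 30 0 0 0;0 0 18 0 0 0;0 0 0 0 0 0' && python3 -m crank '0 0 0 0 0 0;0 0 0 0 0 0;0 0 0 0 0 0;0 0 0 0 0 0' -1 35;  python3 -m crank '0 0 0 0 0 0;0 0 0 0 0 0'; python3 -c "
from h import *
s=st(); snap('wrist','w9.png')"
```

```text
time: 11.9
eef_pos: [0.4847, -0.156, 0.0328]
tcp_rot: [0.677, 0.736, -0.0, -0.001]
contact_force: [0.2, 0.5, 0.4]
opening: 0.995
time: 12.4
eef_pos: [0.4867, -0.1567, 0.0354]
tcp_rot: [0.677, 0.736, 0.0, 0.002]
contact_force: [-2.0, 0.0, 6.9]
opening: 0.681
time: 12.65
eef_pos: [0.4867, -0.1567, 0.0354]
tcp_rot: [0.677, 0.736, 0.0, 0.002]
contact_force: [0.1, -0.2, 7.1]
opening: 0.688
t 12.65 pos [ 0.4867 -0.1567  0.0354] xaxis [-0.084  0.996 -0.002] z [ 0.003 -0.002 -1.   ] F [ 0.1 -0.2  7.1] op 0.688
```

View pics/w9.png

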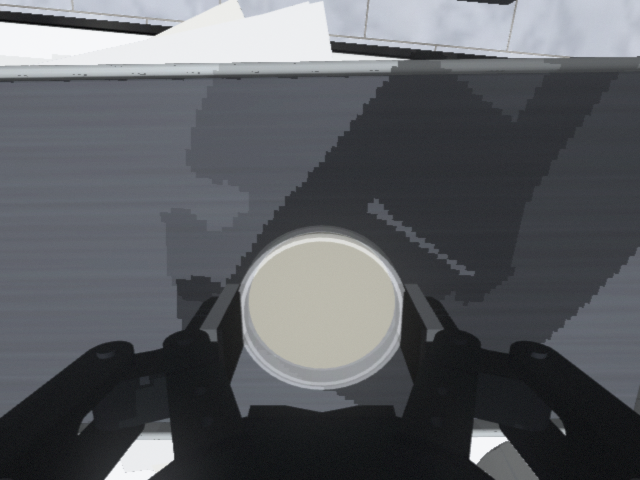

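```bash
python3 -m crank '0 0 -20 0 0 0;0 0 -40 0 0 0;0 0 -40 0 0 0;40 4 -20 0 0 0;45 4 0 0 0 0' && python3 -m crank '45 4 0 0 0 0;45 4 0 0 0 0;45 4 0 0 0 0;45 4 0 0 0 0;45 4 0 0 0 0' &&  python3 -m crank '45 4 0 0 0 0;45 4 0 0 0 0;30 4 0 0 0 0;0 0 0 0 0 0;0 0 0 0 0 0'; python3 -c "
from h import *
s=st(); snap('wrist','w10.png');print(rec('wrist','tray_in',.003,s))"
```

```text
time: 13.32
eef_pos: [0.4873, -0.0704, 0.156]
tcp_rot: [0.677, 0.736, 0.001, 0.002]
contact_force: [-1.3, 0.3, -0.5]
opening: 0.683
time: 13.95
eef_pos: [0.4865, 0.1569, 0.1534]
tcp_rot: [0.677, 0.736, -0.0, -0.0]
contact_force: [0.3, -0.5, -0.2]
opening: 0.681
time: 14.58
eef_pos: [0.4885, 0.2754, 0.1531]
tcp_rot: [0.677, 0.736, -0.001, -0.0]
contact_force: [0.5, 1.2, -0.1]
opening: 0.683
t 14.57 pos [0.4885 0.2754 0.1531] xaxis [-0.084  0.996 -0.001] z [-0.001 -0.001 -1.   ] F [ 0.5  1.2 -0.1] op 0.683
[(0.91, [399.8, 186.5], [0.4601, 0.3346, 0.003])]
```

View pics/w10.png

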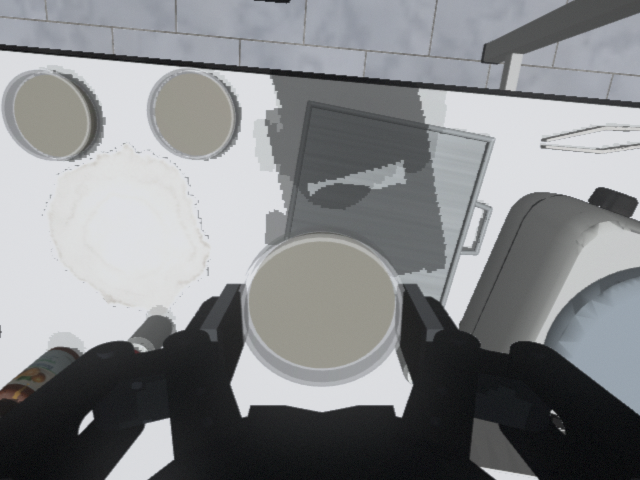

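```bash
python3 - <<'E'
from h import *
s=st()
a,b=[back('wrist',p,.008,s)[:2] for p in [(311,102),(495,138)]]
print(a,b,np.linalg.norm(a-b)); u=(b-a)/np.linalg.norm(b-a); v=np.array([u[1],-u[0]]); c=(a+b)/2+v*.07; print('c',c,'yaw of +y side',np.degrees(np.arctan2(u[1],u[0])))
C=np.array([[191,229],[235,229],[230,272],[188,270]])
print([back('top',p,.008).round(4).tolist() for p in C],np.mean([back('top',p,.008) for p in C],0))
for p in [(52,117),(193,113)]: print(back('wrist',p,.012,s).round(4))
print(togo((c[0],c[1],.15),s))
E
python3 -c "
import cv2
im=cv2.imread('pics/top0.png')[200:290,130:300]; cv2.imwrite('pics/t1.png',cv2.resize(im,None,fx=4.5,fy=4.5,interpolation=cv2.INTER_CUBIC))"
```

```text
t 14.68 pos [0.4888 0.275  0.1533] xaxis [-0.083  0.997 -0.   ] z [-0.001 -0.    -1.   ] F [-0.  -1.3 -0.8] op 0.683
[0.40531464 0.26200527] [0.41903285 0.39728676] 0.13597525843025624
c [0.4818166  0.32258388] yaw of +y side 84.20971816762079
[[0.5472, 0.3846, 0.008], [0.5452, 0.2444, 0.008], [0.409, 0.2596, 0.008], [0.417, 0.3924, 0.008]] [0.47958783 0.32022869 0.008     ]
[0.4307 0.0802 0.012 ]
[0.4197 0.1797 0.012 ]
[48.  -3.   3.3]
```

View pics/t1.png

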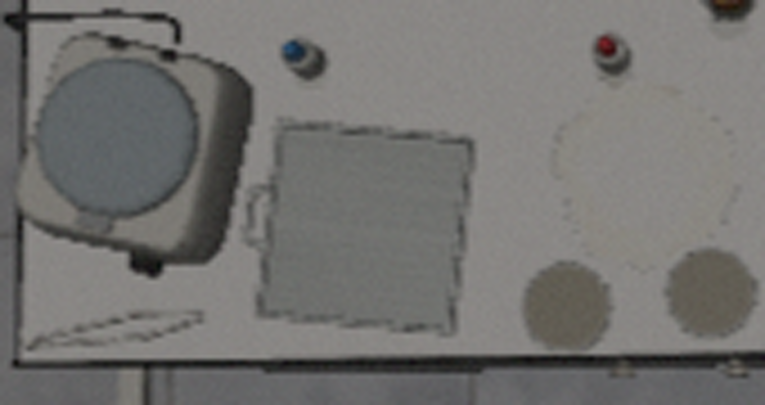

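```bash
python3 -m crank '24 0 10 0 0 0.09;22 0 10 0 0 0.09;0 0 10 0 0 0;0 0 0 0 0 0;0 0 0 0 0 0' && python3 -c "
from h import *
s=st(); print(togo((.480,.3215,.004),s))"
```

```text
time: 15.3
eef_pos: [0.4873, 0.321, 0.1237]
tcp_rot: [0.74, 0.672, 0.0, 0.0]
contact_force: [0.4, 0.5, 0.4]
opening: 0.681
t 15.3 pos [0.4873 0.321  0.1237] xaxis [ 0.096  0.995 -0.   ] z [ 0. -0. -1.] F [0.4 0.5 0.4] op 0.681
[ -0.2  -7.3 119.7]
```

```bash
python3 -m crank '0 -7 40 0 0 0;0 0 40 0 0 0;0 0 25 0 0 0;0 0 12 0 0 0;0 0 0 0 0 0' && python3 -m crank '0 0 2 0 0 0;0 0 0 0 0 0;0 0 0 0 0 0'; python3 -c "
from h import *
s=st();snap('wrist','w11.png')"
```

```text
time: 15.92
eef_pos: [0.4801, 0.3222, 0.0064]
tcp_rot: [0.74, 0.672, -0.0, -0.0]
contact_force: [-0.4, -0.3, -0.5]
opening: 0.683
time: 16.3
eef_pos: [0.4805, 0.3228, 0.0053]
tcp_rot: [0.74, 0.672, 0.001, 0.0]
contact_force: [-0.3, -0.5, -1.0]
opening: 0.68
t 16.3 pos [0.4805 0.3228 0.0053] xaxis [0.096 0.995 0.001] z [ 0.001  0.001 -1.   ] F [-0.3 -0.5 -1. ] op 0.68
```

View pics/w11.png

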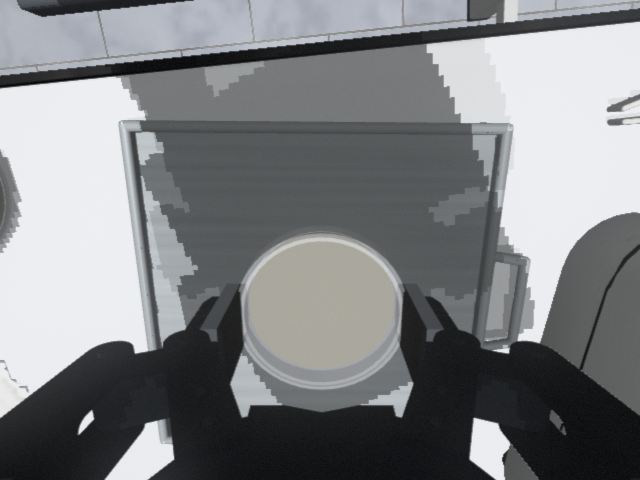

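```bash
python3 -m crank '0 0 2 0 0 0;0 0 0.5 0 0 0;0 0 0 0 0 0' && python3 -m crank '0 0 0 0 0 0;0 0 0 0 0 0;0 0 0 0 0 0;0 0 0 0 0 0;0 0 -20 0 0 0' 1; python3 -m crank '0 0 -40 0 0 -0.09;0 0 -40 0 0 -0.09;0 0 -40 0 0 0;0 0 0 0 0 0';python3 -c "
from h import *
s=st();snap('wrist','w12.png')
print(togo((.419,.178,.15),s))
print(rec('wrist','dish_a_center',.008,s)); optics.read_camera('top'); print(rec('top','dish_a_center',.008))"
```

```text
time: 16.73
eef_pos: [0.4802, 0.3227, 0.0025]
tcp_rot: [0.74, 0.672, 0.0, 0.0]
contact_force: [-2.1, -1.0, 3.7]
opening: 0.685
time: 17.35
eef_pos: [0.4785, 0.3219, 0.0209]
tcp_rot: [0.74, 0.672, -0.002, -0.001]
contact_force: [-0.2, 0.6, 0.5]
opening: 1.0
time: 17.85
eef_pos: [0.483, 0.324, 0.1483]
tcp_rot: [0.677, 0.736, 0.005, 0.002]
contact_force: [0.3, 0.0, 0.5]
opening: 0.999
t 17.85 pos [0.483  0.324  0.1483] xaxis [-0.084  0.996  0.004] z [ 0.01   0.004 -1.   ] F [0.3 0.  0.5] op 0.999
[-140.1  -76.    -3. ]
[(0.96, [12.1, 120.9], [0.4315, 0.1033, 0.008])]
[(0.54, [285.6, 263.6], [0.4331, 0.0841, 0.008]), (0.41, [212.7, 251.9], [0.4732, 0.3149, 0.008])]
```

View pics/w12.png

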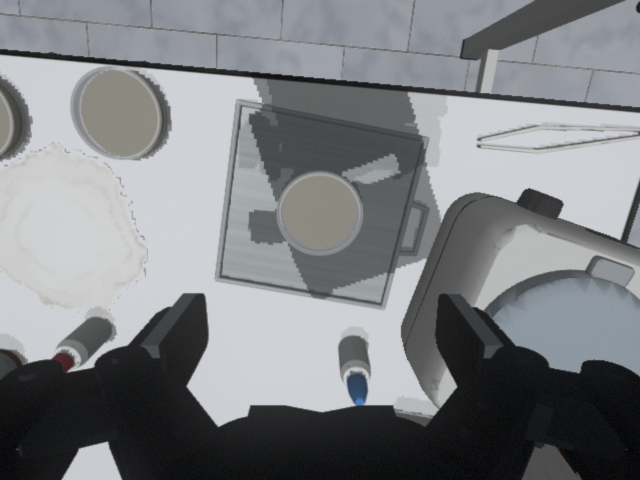

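```bash
python3 -m crank '-47 -25 0 0 0 0;-47 -25 0 0 0 0;-46 -25 10 0 0 0;0 0 0 0 0 0;0 0 0 0 0 0' && python3 -c "
from h import *
s=st();snap('wrist','w13.png')
print(rec('wrist','dish_a_center',.008,s))"
```

```text
time: 18.68
eef_pos: [0.417, 0.1768, 0.1315]
tcp_rot: [0.677, 0.736, -0.0, -0.0]
contact_force: [0.9, 0.4, -0.1]
opening: 0.999
t 18.68 pos [0.417  0.1768 0.1315] xaxis [-0.083  0.997  0.   ] z [-0.001  0.    -1.   ] F [ 0.9  0.4 -0.1] op 0.999
[(0.65, [178.9, 229.1], [0.4287, 0.0766, 0.008])]
```

View pics/w13.png

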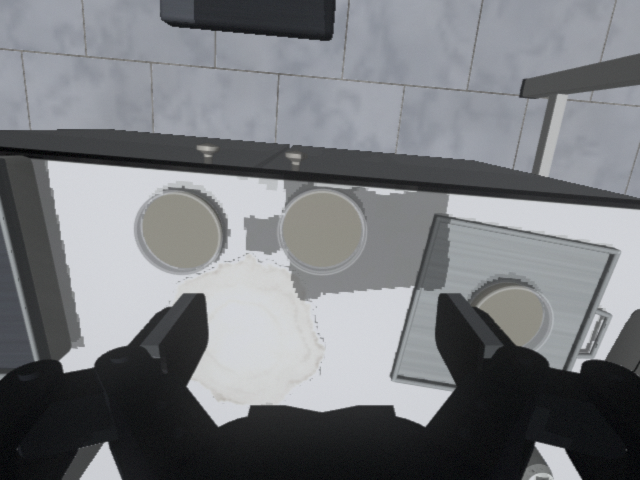

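```bash
python3 -c "
from h import *
s=st();p=back('wrist',(322.5,231),.014,s);print(p, togo((p[0],p[1],.0005),s))"
```

```text
t 18.77 pos [0.4177 0.1774 0.1322] xaxis [-0.085  0.996  0.   ] z [ 0.  0. -1.] F [0.8 0.5 0.5] op 0.999
[0.42092977 0.17992297 0.014     ] [  2.2   3.4 131.7]
```

```bash
python3 -m crank '2 3 45 0 0 0;0 0 45 0 0 0;0 0 30 0 0 0;0 0 10.5 0 0 0;0 0 0 0 0 0' && python3 -m crank '0 0 0 0 0 0;0 0 0 0 0 0;0 0 0 0 0 0;0 0 0 0 0 0;0 0 0 0 0 0' -1 35; python3 -c "
from h import *
s=st();snap('wrist','w14.png')"
```

```text
time: 19.4
eef_pos: [0.4202, 0.1795, 0.0014]
tcp_rot: [0.676, 0.737, -0.0, -0.0]
contact_force: [1.2, -0.5, 0.1]
opening: 0.998
time: 20.02
eef_pos: [0.4215, 0.1794, 0.0033]
tcp_rot: [0.677, 0.736, 0.001, 0.001]
contact_force: [-1.3, -0.5, 5.6]
opening: 0.678
t 20.02 pos [0.4215 0.1794 0.0033] xaxis [-0.084  0.996  0.001] z [ 0.003  0.001 -1.   ] F [-1.3 -0.5  5.6] op 0.678
```

View pics/w14.png

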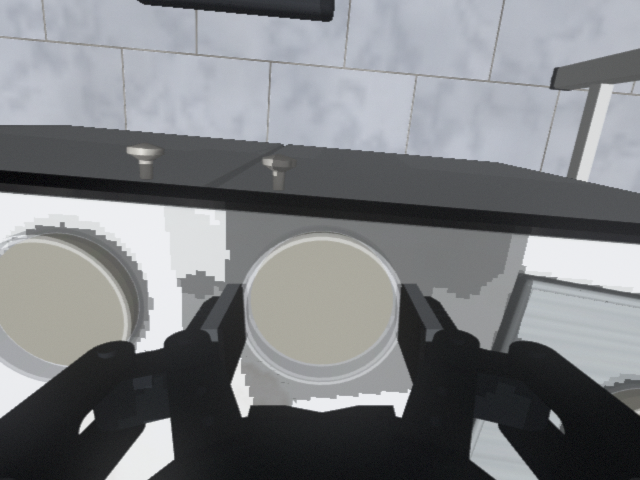

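```bash
python3 -c "
from h import *
print(togo((.478,-.219,.15)))"; python3 -m crank '0 0 -20 0 0 0;0 0 -40 0 0 0;0 0 -45 0 0 0;-20 1 -40 0 0 0;-40 2 0 0 0 0' && python3 -m crank '-45 3 0 0 0 0;-45 3 0 0 0 0;-45 3 0 0 0 0;-45 3 0 0 0 0;-45 3 0 0 0 0' && python3 -m crank '-45 3 0 0 0 0;-45 2 0 0 0 0;-25 0 0 0 0 0;0 0 0 0 0 0;0 0 0 0 0 0';python3 -c "
from h import *
s=st();snap('wrist','w15.png'); print(togo((.478,-.219,.041)))"
```

```text
[-401.7   23.3 -146.8]
time: 20.7
eef_pos: [0.4308, 0.1197, 0.1513]
tcp_rot: [0.676, 0.737, 0.004, 0.004]
contact_force: [0.9, 0.3, -0.2]
opening: 0.677
time: 21.32
eef_pos: [0.4619, -0.1051, 0.1471]
tcp_rot: [0.677, 0.736, 0.0, 0.001]
contact_force: [1.2, 0.5, -0.7]
opening: 0.681
time: 21.95
eef_pos: [0.4761, -0.2169, 0.1464]
tcp_rot: [0.677, 0.736, 0.0, -0.0]
contact_force: [-0.4, 0.1, -1.1]
opening: 0.68
t 21.95 pos [ 0.4761 -0.2169  0.1464] xaxis [-0.084  0.996  0.001] z [-0.     0.001 -1.   ] F [-0.4  0.1 -1.1] op 0.68
[ -2.6   1.6 105.4]
```

View pics/w15.png

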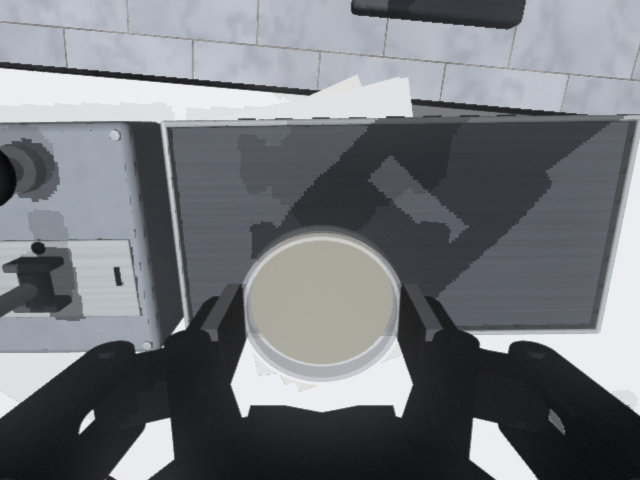

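```bash
python3 -m crank '-2 1 40 0 0 0;0 0 40 0 0 0;0 0 22 0 0 0;0 0 0 0 0 0;0 0 0 0 0 0' && python3 -m crank '0 0 3 0 0 0;0 0 2 0 0 0;0 0 0 0 0 0;0 0 0 0 0 0';python3 -c "
from h import *
s=st();snap('wrist','w16.png')"
```

```text
time: 22.62
eef_pos: [0.4784, -0.2194, 0.0457]
tcp_rot: [0.676, 0.737, 0.0, 0.001]
contact_force: [0.5, 0.1, 0.7]
opening: 0.679
time: 23.12
eef_pos: [0.4777, -0.2197, 0.0397]
tcp_rot: [0.677, 0.736, 0.0, 0.0]
contact_force: [-1.0, -0.2, -0.2]
opening: 0.68
t 23.12 pos [ 0.4777 -0.2197  0.0397] xaxis [-0.084  0.996 -0.   ] z [ 0. -0. -1.] F [-1.  -0.2 -0.2] op 0.68
```

View pics/w16.png

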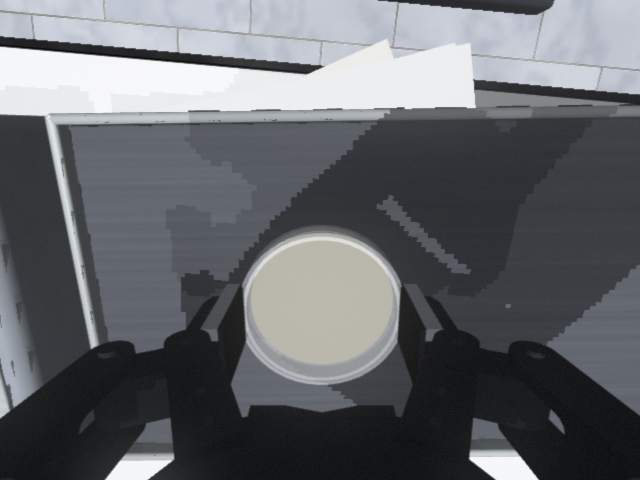

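Lower a touch, release, lift and return to the other dish.

```bash
python3 -m crank '0 0 1.5 0 0 0;0 0 0 0 0 0;0 0 0 0 0 0' && python3 -m crank '0 0 0 0 0 0;0 0 0 0 0 0;0 0 0 0 0 0;0 0 0 0 0 0;0 0 -20 0 0 0' 1 && python3 -m crank '0 0 -40 0 0 0;0 0 -40 0 0 0;45 -4 0 0 0 0;45 -6 0 0 0 0;45 -6 0 0 0 0' && python3 -m crank '45 -6 0 0 0 0;45 -4 0 0 0 0;40 -2 0 0 0 0;25 0 0 0 0 0;0 0 0 0 0 0';python3 -c "
from h import *
s=st();snap('wrist','w17.png');print(rec('wrist','dish_a_center',.008,s)); print(togo((.4295,.076,.13),s))"
```

```text
time: 23.55
eef_pos: [0.4779, -0.2198, 0.0394]
tcp_rot: [0.677, 0.736, -0.0, -0.0]
contact_force: [-2.3, 0.7, 6.7]
opening: 0.678
time: 24.18
eef_pos: [0.4763, -0.2186, 0.0564]
tcp_rot: [0.677, 0.736, -0.0, -0.002]
contact_force: [-0.4, -1.0, 0.8]
opening: 1.0
time: 24.8
eef_pos: [0.4499, -0.0852, 0.1381]
tcp_rot: [0.677, 0.736, 0.0, 0.0]
contact_force: [0.4, 0.0, -0.7]
opening: 0.999
time: 25.42
eef_pos: [0.4249, 0.0682, 0.1379]
tcp_rot: [0.676, 0.737, -0.0, -0.0]
contact_force: [0.7, 0.0, -0.1]
opening: 0.998
t 25.43 pos [0.4249 0.0682 0.1379] xaxis [-0.087  0.996 -0.   ] z [-0. -0. -1.] F [ 0.7  0.  -0.1] op 0.998
[(0.85, [330.6, 228.9], [0.4292, 0.0768, 0.008]), (0.41, [89.8, 252.0], [0.4626, -0.1007, 0.008])]
[7.3 5.3 7.9]
```

View pics/w17.png

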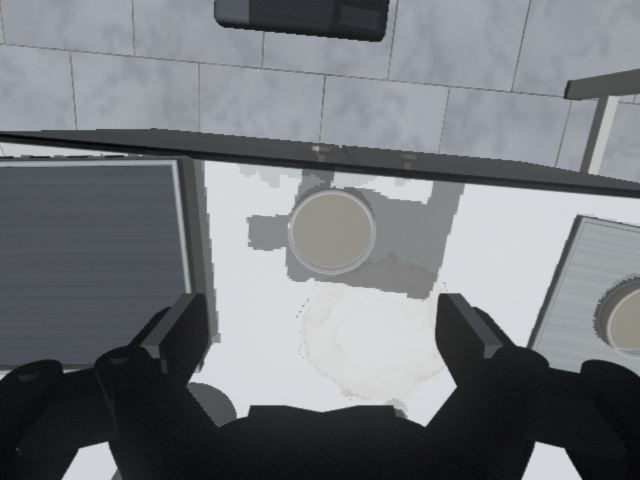

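```bash
python3 -c "
from h import *
s=st();p=back('wrist',(332,231),.014,s);print(p, togo((p[0],p[1],.002),s))"
```

```text
t 25.52 pos [0.4254 0.0668 0.138 ] xaxis [-0.085  0.996 -0.   ] z [ 0. -0. -1.] F [ 0.2 -0.3 -0.1] op 0.999
[0.42960902 0.07621365 0.014     ] [  9.   5. 136.]
```

```bash
python3 -m crank '9 5 40 0 0 0;0 0 45 0 0 0;0 0 35 0 0 0;0 0 16 0 0 0;0 0 0 0 0 0' && python3 -m crank '0 0 0 0 0 0;0 0 0 0 0 0;0 0 0 0 0 0;0 0 0 0 0 0;0 0 0 0 0 0' -1 35; python3 -c "
from h import *
s=st();snap('wrist','w18.png')"
```

```text
time: 26.15
eef_pos: [0.4285, 0.0755, 0.0007]
tcp_rot: [0.677, 0.736, -0.001, -0.001]
contact_force: [-0.0, -0.6, 1.2]
opening: 1.0
time: 26.78
eef_pos: [0.4311, 0.0761, 0.0036]
tcp_rot: [0.677, 0.736, 0.001, 0.001]
contact_force: [-0.5, -2.4, 5.5]
opening: 0.682
t 26.77 pos [0.4311 0.0761 0.0036] xaxis [-0.084  0.996 -0.001] z [ 0.003 -0.001 -1.   ] F [-0.5 -2.4  5.5] op 0.682
```

View pics/w18.png

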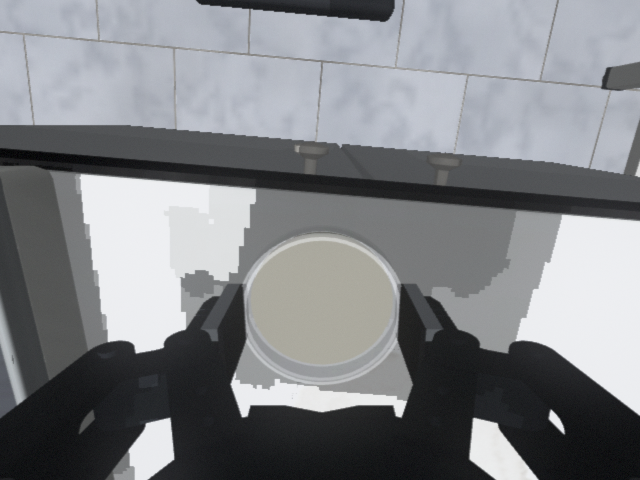

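```bash
python3 -m crank '0 0 -20 0 0 0;0 0 -40 0 0 0;0 0 -45 0 0 0;-20 2 -40 0 0 0;-40 5 0 0 0 0' && python3 -m crank '-45 6 0 0 0 0;-45 6 0 0 0 0;-40 4 0 0 0 0;0 0 0 0 0 0;0 0 0 0 0 0' ;python3 -c "
from h import *
s=st();snap('wrist','w19.png'); print(togo((.469,-.115,.041)));print(rec('wrist','dish_a_center',.044,s))"
```

```text
time: 27.45
eef_pos: [0.4443, 0.017, 0.1516]
tcp_rot: [0.676, 0.737, 0.003, 0.004]
contact_force: [0.8, 0.1, -0.5]
opening: 0.678
time: 28.08
eef_pos: [0.4681, -0.1104, 0.1469]
tcp_rot: [0.677, 0.736, 0.0, -0.0]
contact_force: [0.4, -0.5, -0.3]
opening: 0.679
t 28.07 pos [ 0.4681 -0.1104  0.1469] xaxis [-0.084  0.996  0.001] z [-0.     0.001 -1.   ] F [ 0.4 -0.5 -0.3] op 0.679
[ -5.1   0.5 105.8]
[(0.92, [319.8, 304.1], [0.5201, -0.1057, 0.044])]
```

View pics/w19.png

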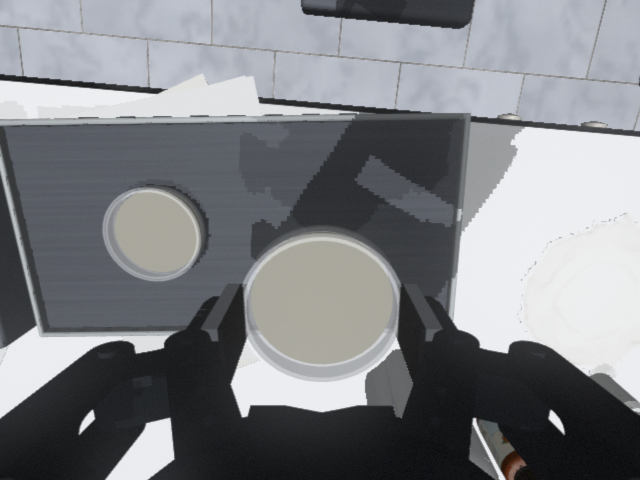

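```bash
python3 -c "
from h import *
s=st();print(back('wrist',(156,232),.05,s))"; python3 -m crank '-5 0 40 0 0 0;0 0 40 0 0 0;0 0 22 0 0 0;0 0 0 0 0 0;0 0 0 0 0 0' && python3 -m crank '0 0 3 0 0 0;0 0 3 0 0 0;0 0 0 0 0 0;0 0 0 0 0 0';python3 -c "
from h import *
s=st();snap('wrist','w20.png')"
```

```text
t 28.18 pos [ 0.4681 -0.1098  0.1468] xaxis [-0.085  0.996  0.   ] z [-0.  0. -1.] F [0.2 1.3 1.1] op 0.679
[ 0.4752049  -0.21510178  0.05      ]
time: 28.8
eef_pos: [0.4696, -0.1156, 0.0461]
tcp_rot: [0.676, 0.737, 0.0, 0.001]
contact_force: [0.2, 0.6, 0.8]
opening: 0.68
time: 29.3
eef_pos: [0.4696, -0.1162, 0.0396]
tcp_rot: [0.677, 0.736, 0.0, 0.001]
contact_force: [0.1, -0.3, 3.1]
opening: 0.681
t 29.3 pos [ 0.4696 -0.1162  0.0396] xaxis [-0.084  0.996 -0.001] z [ 0.002 -0.001 -1.   ] F [ 0.1 -0.3  3.1] op 0.681
```

View pics/w20.png

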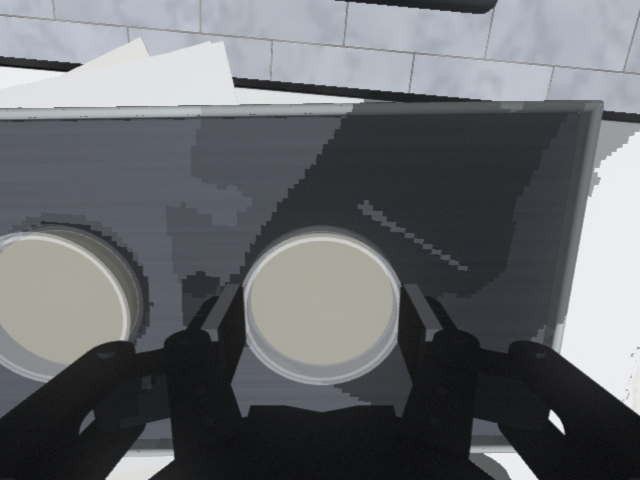

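```bash
python3 -m crank '0 0 0 0 0 0;0 0 0 0 0 0;0 0 0 0 0 0;0 0 0 0 0 0;0 0 -20 0 0 0' 1 && python3 -m crank '0 0 -50 0 0 0;0 0 -50 0 0 0;0 0 -50 0 0 0;0 0 -30 0 0 0;0 0 0 0 0 0';python3 -c "
from h import *
s=st();snap('wrist','w21.png');_,im=snap('top','top21.png'); cv2.imwrite('pics/top21c.png',cv2.resize(im[190:290,130:500,::-1],(800,216)));_,im=snap('scene','scene21.png'); cv2.imwrite('pics/scene21c.png',cv2.resize(im[150:450,190:490,::-1],(600,600)))
print(rec('scene','dish_a_center',.044))"
```

```text
time: 29.98
eef_pos: [0.4673, -0.1152, 0.0576]
tcp_rot: [0.677, 0.736, -0.001, -0.002]
contact_force: [0.1, -0.5, -0.8]
opening: 0.999
time: 30.6
eef_pos: [0.4703, -0.1166, 0.2422]
tcp_rot: [0.677, 0.736, 0.001, 0.003]
contact_force: [0.0, 0.0, -0.5]
opening: 1.002
t 30.6 pos [ 0.4703 -0.1166  0.2422] xaxis [-0.084  0.996 -0.003] z [ 0.006 -0.003 -1.   ] F [ 0.   0.  -0.5] op 1.002
[(0.83, [322.7, 285.5], [0.4755, -0.1164, 0.044])]
```

View pics/w21.png

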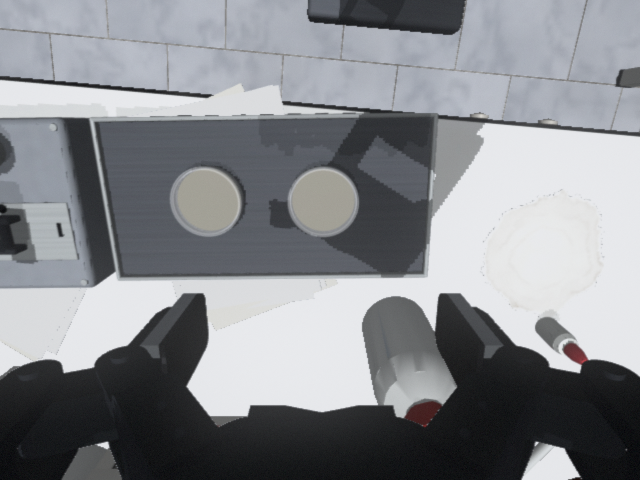

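View pics/top21c.png

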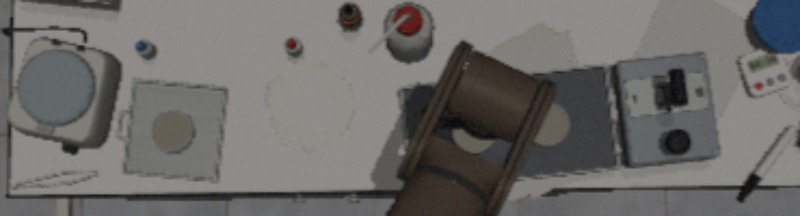

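View pics/scene21c.png

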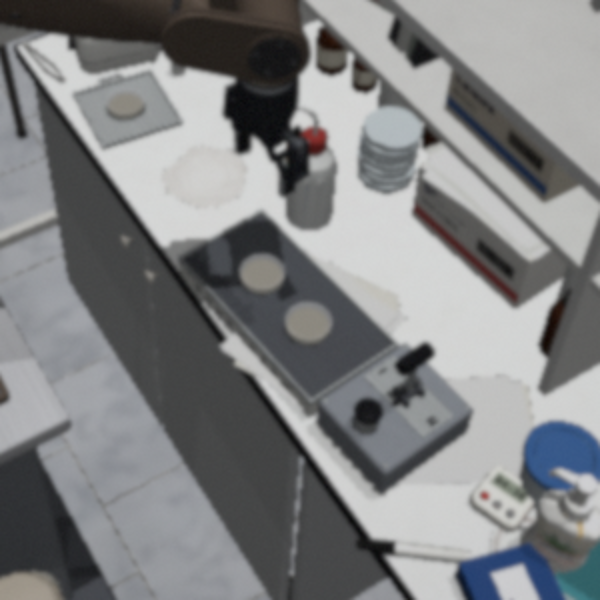

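```bash
python3 -c "
from h import *
print(togo((.513,-.340,.19)))"; python3 -m crank '-45 4 0 0 0 0;-45 5 0 0 0 0;-45 5 0 0 0 0;-45 5 0 0 0 0;-42 4 40 0 0 0' -1 30 && python3 -m crank '0 0 10 0 0 0;0 0 0 0 0 0;0 0 0 0 0 0';python3 -c "
from h import *
s=st();snap('wrist','w22.png'); print(togo((.513,-.340,.128)))"
```

```text
[-227.7   26.3   46.2]
time: 31.42
eef_pos: [0.512, -0.338, 0.2005]
tcp_rot: [0.677, 0.736, 0.0, 0.003]
contact_force: [0.0, -0.7, 0.1]
opening: 0.001
time: 31.8
eef_pos: [0.5108, -0.3344, 0.1899]
tcp_rot: [0.676, 0.737, 0.0, 0.001]
contact_force: [0.0, -0.1, 0.7]
opening: -0.002
t 31.8 pos [ 0.5108 -0.3344  0.1899] xaxis [-0.085  0.996 -0.001] z [ 0.001 -0.001 -1.   ] F [ 0.  -0.1  0.7] op -0.002
[-5.6  1.4 62.4]
```

View pics/w22.png

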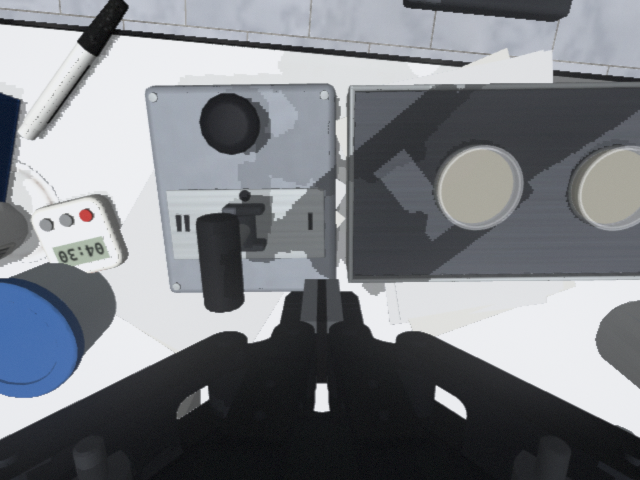

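```bash
python3 -m crank '0 3 30 0 0 0;0 0 30 0 0 0;0 0 0 0 0 0;-15 0 0 0 0 0;0 0 0 0 0 0' && python3 -m crank '-10 0 0 0 0 0;-10 0 0 0 0 0;-8 0 0 0 0 0;0 0 0 0 0 0' && python3 -m crank '-6 0 0 0 0 0;-6 0 0 0 0 0;0 0 0 0 0 0'; python3 -c "
from h import *
s=st();snap('wrist','w23.png')"
```

```text
time: 32.48
eef_pos: [0.5159, -0.3521, 0.1317]
tcp_rot: [0.677, 0.736, -0.0, 0.002]
contact_force: [0.6, -0.3, 0.1]
opening: -0.001
time: 32.98
eef_pos: [0.5171, -0.3788, 0.1289]
tcp_rot: [0.677, 0.736, -0.0, 0.0]
contact_force: [0.1, 0.1, -0.6]
opening: -0.001
time: 33.35
eef_pos: [0.5178, -0.39, 0.1285]
tcp_rot: [0.677, 0.736, -0.0, -0.0]
contact_force: [0.5, 0.6, -0.5]
opening: -0.004
t 33.35 pos [ 0.5178 -0.39    0.1285] xaxis [-0.084  0.996  0.   ] z [-0.001  0.    -1.   ] F [ 0.5  0.6 -0.5] op -0.004
```

View pics/w23.png

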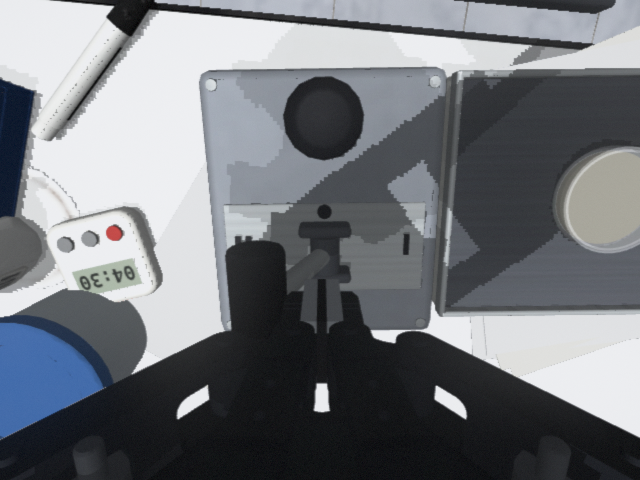

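```bash
for i in 1 2; do python3 -m crank '-3 0 0 0 0 0;0 0 0 0 0 0;0 0 0 0 0 0'; done
```

```text
time: 33.78
eef_pos: [0.5184, -0.393, 0.1292]
tcp_rot: [0.677, 0.736, -0.0, 0.0]
contact_force: [0.4, 0.7, -0.2]
opening: -0.003
time: 34.15
eef_pos: [0.5187, -0.3959, 0.1291]
tcp_rot: [0.677, 0.736, -0.0, 0.0]
contact_force: [-0.3, 0.9, -0.1]
opening: 0.0
```

```bash
python3 -m crank '-4 0 0 0 0 0;0 0 0 0 0 0;0 0 0 0 0 0';python3 -m crank '-3 0 0 0 0 0;0 0 0 0 0 0;0 0 0 0 0 0'; python3 -c "
from h import *
s=st();snap('wrist','w24.png')"
```

```text
time: 34.52
eef_pos: [0.5189, -0.3993, 0.1289]
tcp_rot: [0.677, 0.736, 0.0, -0.0]
contact_force: [-0.4, 3.7, 0.9]
opening: 0.004
time: 34.9
eef_pos: [0.5189, -0.3996, 0.1288]
tcp_rot: [0.677, 0.736, 0.002, -0.003]
contact_force: [-2.4, 10.6, 3.8]
opening: -0.002
t 34.9 pos [ 0.5189 -0.3996  0.1288] xaxis [-0.084  0.996  0.007] z [-0.002  0.007 -1.   ] F [-2.4 10.6  3.8] op -0.002
```

View pics/w24.png

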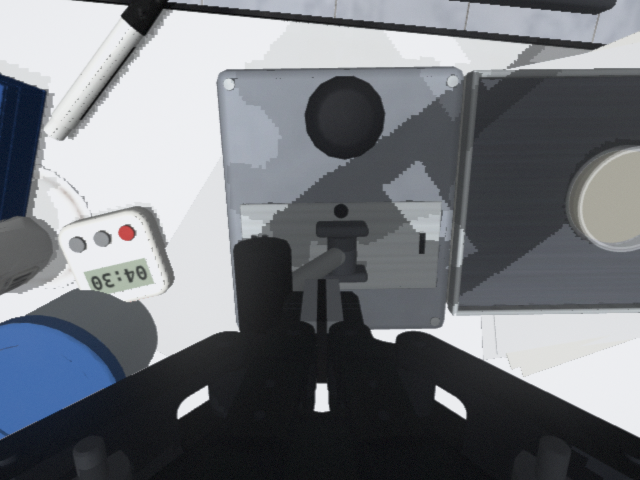

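```bash
python3 -m crank '8 0 0 0 0 0;12 0 0 0 0 0;0 0 -30 0 0 0;0 0 -30 0 0 0;0 -30 0 0 0 0' && python3 -m crank '-10 -20 0 0 0 0;0 -15 0 0 0 0;0 0 0 0 0 0'; python3 -c "
from h import *
s=st();snap('wrist','w25.png');print(rec('wrist','plunger_top',.1,s))"
```

```text
time: 35.58
eef_pos: [0.4898, -0.3871, 0.1935]
tcp_rot: [0.676, 0.737, -0.001, 0.005]
contact_force: [-0.3, 0.1, -0.6]
opening: 0.0
time: 35.95
eef_pos: [0.4525, -0.3985, 0.1884]
tcp_rot: [0.677, 0.736, 0.0, -0.0]
contact_force: [-0.3, -0.3, 0.7]
opening: 0.002
t 35.95 pos [ 0.4525 -0.3985  0.1884] xaxis [-0.082  0.997  0.001] z [-0.     0.001 -1.   ] F [-0.3 -0.3  0.7] op 0.002
[(0.96, [327.7, 228.6], [0.4457, -0.3936, 0.1])]
```

View pics/w25.png

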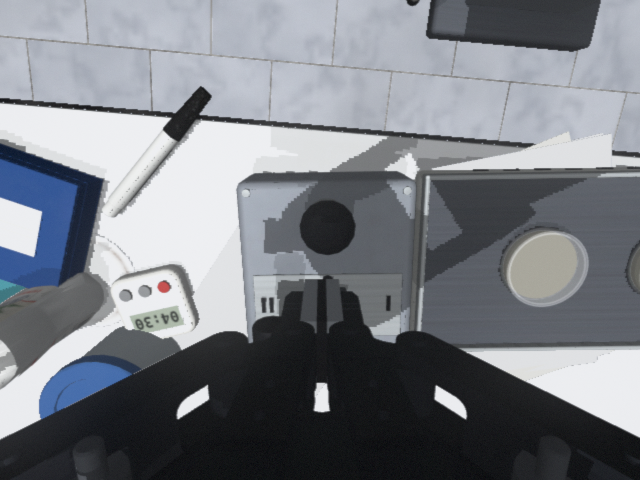

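```bash
python3 -m crank '6 -6 40 0 0 0;0 0 30 0 0 0;0 0 10 0 0 0;0 0 0 0 0 0' && python3 -m crank '0 0 4 0 0 0;0 0 4 0 0 0;0 0 4 0 0 0;0 0 0 0 0 0'; python3 -m crank '0 0 3 0 0 0;0 0 2 0 0 0;0 0 0 0 0 0;0 0 0 0 0 0'
```

```text
time: 36.55
eef_pos: [0.4474, -0.3925, 0.1087]
tcp_rot: [0.677, 0.736, 0.0, -0.0]
contact_force: [-1.2, -0.0, 0.4]
opening: -0.002
time: 37.05
eef_pos: [0.4476, -0.3933, 0.0979]
tcp_rot: [0.677, 0.736, -0.0, 0.001]
contact_force: [0.3, -0.7, 3.5]
opening: 0.001
time: 37.55
eef_pos: [0.4476, -0.3933, 0.093]
tcp_rot: [0.677, 0.736, -0.0, 0.001]
contact_force: [-0.1, -0.1, 6.4]
opening: -0.001
```

```bash
python3 -m crank '0 0 3 0 0 0;0 0 2 0 0 0;0 0 0 0 0 0;0 0 0 0 0 0';python3 -m crank '0 0 2 0 0 0;0 0 2 0 0 0;0 0 0 0 0 0;0 0 0 0 0 0'
```

```text
time: 38.05
eef_pos: [0.4476, -0.3934, 0.0885]
tcp_rot: [0.677, 0.736, -0.0, 0.001]
contact_force: [-1.0, 1.5, 8.5]
opening: 0.003
time: 38.55
eef_pos: [0.4477, -0.3935, 0.0875]
tcp_rot: [0.677, 0.736, -0.0, 0.0]
contact_force: [-4.7, 5.2, 19.8]
opening: 0.002
```

Stop reached (z stalled at 87.5 mm, 20 N). Release and inspect.

```bash
python3 -m crank '0 0 -10 0 0 0;0 0 -15 0 0 0;0 0 -40 0 0 0;0 0 -50 0 0 0;0 0 -40 0 0 0' && python3 -m crank '0 15 0 0 0 0;0 20 0 0 0 0;45 0 0 0 0 0;40 0 0 0 0 0;0 0 0 0 0 0'; python3 -c "
from h import *
s=st();snap('wrist','w26.png')
s,im=snap('scene'); cv2.imwrite('pics/scene26c.png',cv2.resize(im[150:450,190:490,::-1],(600,600)))
s,im=snap('top'); cv2.imwrite('pics/top26c.png',cv2.resize(im[190:290,130:500,::-1],(800,216)))"
```

```text
time: 39.17
eef_pos: [0.4468, -0.3924, 0.2391]
tcp_rot: [0.677, 0.736, 0.0, -0.0]
contact_force: [0.5, 0.4, -0.3]
opening: 0.001
time: 39.8
eef_pos: [0.4747, -0.3018, 0.2348]
tcp_rot: [0.675, 0.737, 0.0, -0.003]
contact_force: [-0.0, -0.3, -0.1]
opening: -0.0
t 39.8 pos [ 0.4747 -0.3018  0.2348] xaxis [-0.087  0.996  0.005] z [-0.004  0.004 -1.   ] F [-0.  -0.3 -0.1] op -0.0
```

View pics/w26.png

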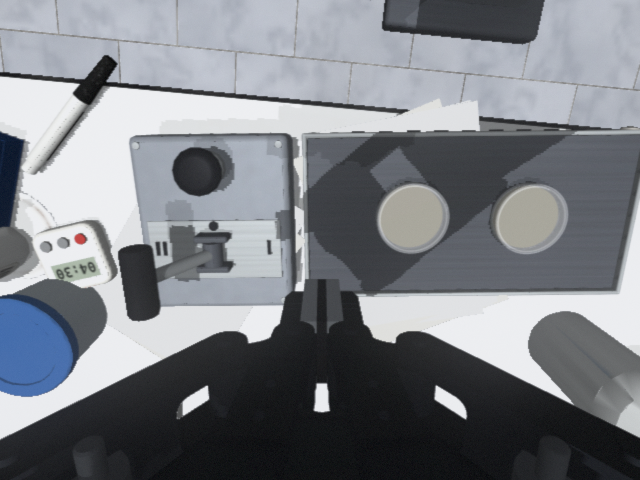

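View pics/scene26c.png

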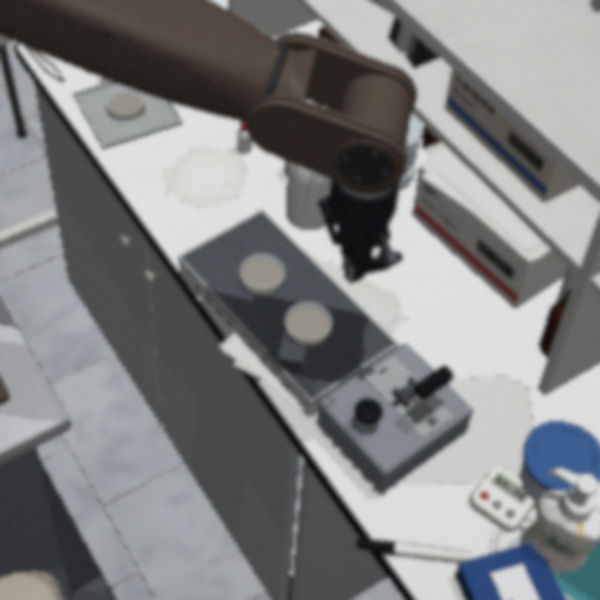

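View pics/top26c.png

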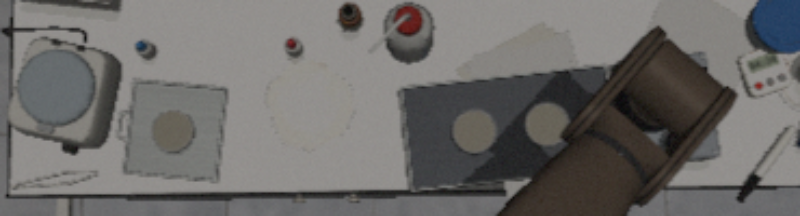

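```bash
python3 -c "
from h import *
print(ctrl.sign_off())"
```

```text
the job is handed in; nothing more can be done
None
```

The changeover is finished and handed in at about 40 s of the 184 s allowed.

- **Centre off:** I brought the switch upright. It rested there from about 9.5 s to 32.5 s, well over the five seconds asked. I could only judge "upright" from the wrist camera. Early estimates of the pivot differed by a few millimetres (stop geometry against pictures), so I set it by the picture, and I put its error at roughly 0.02 rad.
- **Dishes:** While the switch was off, I moved the finished dish to the centre of the steel tray. I then laid both waiting dishes flat on the warmer plate, side by side with centres about 10 cm apart. The first pictures showed only two waiting dishes.
- **Second feed:** I pushed the switch right until it met its stop, where it stopped moving and the force rose to 10.6 N.
- **Reset plunger:** I then pressed the plunger down until it stalled at 87.5 mm above the bench, with about 20 N on the tool, and let go.

The last pictures show the switch leaning right and the dishes where I put them. The plunger head looks back up, though I did not measure its height. The other bench items in view show no visible shift; I did not measure them. The arm is touching nothing. I noticed no grip slip or knocked dish, and no check failed.

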